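Find the tin with the loose scale weight and hold it out

TASK

A loose scale weight is shut in one of the three metal tins: going from left to right, pick up each tin, lift it a hand's breadth (10 cm) clear, shake it briskly to and fro a few times, and stand it back upright within a few centimetres of where it stood (the last may stay in the hand if it is the one). Then hand over the tin that rattled: hold it out level over the middle of the change dish, about 15 cm above the table, leaving the other two standing and the two glass jars undisturbed. Finish while still holding the tin there; do not put it down.

Things in the scene. Friction and masses are not known exactly. Their poses are not given: they have to be found in the camera images.
- tin_left: Leftmost of three identical closed bare-metal tins in a row, as seen from the robot. Box 130 x, 60 y, 60 z mm, gripped across its 60 mm width. Origin: centre of the underside; x along its length, away from the robot (clasp on the -x end), z up. All weigh 0.15 to 0.40 kg at random. Grip them with 20 to 40 N; squeezed harder, one may swivel in the fingers as it is shaken.
- tin_middle: Middle one of three identical closed bare-metal tins in a row, as seen from the robot. Box 130 x, 60 y, 60 z mm, gripped across its 60 mm width. Origin: centre of the underside; x along its length, away from the robot (clasp on the -x end), z up. One of the three (any) holds a loose 90 g disc weight, 36 mm across, 16 mm high; nothing moves in the other two. It lies still when level.
- tin_right: Rightmost of three identical closed bare-metal tins in a row, as seen from the robot. Box 130 x, 60 y, 60 z mm, gripped across its 60 mm width. Origin: centre of the underside; x along its length, away from the robot (clasp on the -x end), z up. Shaken or tipped over 0.1 rad, the disc slides 39 mm either way along x, knocks on the ends, shifts the wrist moment 0.035 N m.
- change_dish: shallow round grey change dish, 120 mm across, 18 mm high, on the table beyond the tins; it does not move. Origin: centre of its underside, z up
- jar: bystander: glass jar with a twist-off lid, 74 mm across, 84 mm high, beyond the left tin. Origin: centre of its underside
- small_jar: bystander: slimmer glass jar, 63 x 68 mm across, 84 mm high, a little farther off. Origin: centre of its underside

How it is judged:
By the outcome, as a careful person would: the job done as asked, in the order asked, and still so for the second after the job is handed in, while the arm keeps its last pose, push and grip.
It also fails if it takes over 72 s, if anything falls off the work surface, if the arm or the gripper's body presses on something with over 40 N, if the wrist force passes 120 N, or if a joint passes its speed limit or range.

ROBOT

A 7-joint arm with a two-finger parallel gripper is mounted at the origin on a cart in front of the work surface, level with it; the furniture and walls round the work are solid. World frame = base frame: x ahead of the robot, y to its left, z up, the work surface at z = 0. Lengths are in m, angles in rad, forces in N, time in s.
With the tool pointing down it reaches from about 0.4 to 0.875 m from the base axis. Payload 6.5 kg.
Tool frame: the origin (TCP) lies on the centre line of the jaws, within the pads' length; the fingertips stand 11 mm ahead of it and the grasp point (between the pads) lies 8 mm behind it; z points along the fingers, y is the line along which they close (so a half turn about z gives the same grasp; the last joint's range is limited). The gripper opens to 85 mm and grips with 20 to 120 N. Pads are 22 mm wide; open, the fingers measure 114 mm over their backs; the gripper's body (76 mm by 85 mm) begins 54 mm behind the grasp point. The pads swing forward as they close: fully open they stand 13 mm farther back than shut.
Start: joints at [-1.186, 0.536, -0.004, 1.538, 0.003, 1.067, -0.071], TCP at [0.283, 0.585, 0.242] pointing down, gripper open.
Joint ranges: [-2.7, 2.7], [-0.37, 2.16], [-1.27, 1.26], [0.24, 2.4], [-1.31, 4.45], [0.19, 1.91], [-2.76, 2.76]. Speed limits (rad/s): [2.39, 2.39, 3.14, 3.14, 3.14, 3.14, 3.14].

INTERFACE

Orientations are given as a unit quaternion [x, y, z, w].
In Python, from plant import manip, read_camera, cut_out gives the robot as it stands. The module is installed in compiled form; this text tells all that it offers.
- The arm moves only by the shell command python3 -m crank 'ROWS' [OPENING]. ROWS is JSON, one flat list of numbers, 6 for each row, row after row: the shift along the tool's x, y, z in mm, then the turn, a rotation vector about the tool's x, y, z in degrees. In form: [x, y, z, ax, ay, az, x, y, z, ax, ay, az, ...]. A call has 1 to 10 rows; each row shifts and turns the commanded pose from where the row before left it, along the tool's axes as they then stand; what a row does not reach is not made up. A row lasts 1/10 s, in which the tool goes at most 50 mm and 8.59 degrees, less where a joint would pass 70% of its speed; a pose out of reach is approached as far as the arm can. A call with a gripper value outside its range is refused whole. OPENING is the finger opening in mm, from 0 to 85.4, set as the call begins (- or left out, the last holds). The fingers move at their own pace and stop on an object; the grip force is fixed at half the most. Time passes only in rows, so rows that do not move let the fingers close. It gives the time, the measured TCP pose, the force, the opening and the grip force at its end, in the units of the state.
- manip.state(): the state, without advancing time (a new reading comes with each control period).
- read_camera(name): name is "scene" or "top"; returns a dict with "pixels" (384x512x3 uint8, blue, green, red), "z_map" (384x512 float32, m along the optical axis (not along the pixel's ray), 0 where there is no reading), "intrinsics" (3x3 intrinsics, pixels), "k1" (the pictures are not rectified: a ray, as slopes to the right and down, at radius r is drawn at 1 + k1 r^2 times it, then the intrinsics apply), "R" (3x3) and "t" (3): a world point X has camera coordinates R X + t. Camera axes: x right, y down, z forward; pixel columns grow to the right and rows downward; lengths in m; the calibration is good to about 2 mm. A picture is of the moment at which its call begins.
- manip.hand_in(): hands the job in; it is judged then, once.
Trained networks look in the newest picture that a camera, given by its name, has taken for a name from the list of things; names that differ only in an ending like _2 or _b are one class to them, and where a whole thing is asked for, a point or a joint stands for the part that bears it (a point fixed in the world has none). Each returns a list of dicts, best first, with "p" (0 to 1); they miss things now and then, are a little off and sometimes report something else, mostly with a low value. They report only what shows in the picture. A call takes as long as a camera call.
- cut_out(camera, target): "region" (384x512 bool, what is visible of it) and "box" ([left, top, right, bottom] in pixels, round what is visible of it).
The state is a dict: "clock": time; "joints": joint angles; "dq": joint speeds; "effort": joint torques, N m; "ee_pos": TCP position; "ee_rot": TCP orientation; "wrist_force": force on the tool from outside, world axes, zero at the start; "torque": the same for the moment, N m; "opening": opening from 0.0 (shut) to 1.0 (fully open); "finger_force": force on a finger pad.
Only numpy, scipy, OpenCV 4.12 (cv2) and the standard library are available. Lean on these libraries where they do the work, as an engineer would, in place of code of your own. Each camera call takes 0.05 s, during which the arm holds its last target. There are 200 camera calls.

## Working session

There is one attempt and no reset: what is moved stays moved. The work goes in short steps, Python scripts to look and compute and a shell command to move; the robot and the scene stay as the last step left them, time stands still between calls to the robot, and variables do not carry over. Pictures are saved under pics/ and viewed, at most 10 in all, crops included, and the job is handed in when it is done.

```bash
mkdir -p pics
cat > h.py <<'E'
import numpy as np, cv2
from plant import manip, read_camera, cut_out
def cloud(im, m):
    v,u=np.nonzero(m & (im["z_map"]>0)); z=im["z_map"][v,u]
    K=np.array(im["intrinsics"]); k=float(im["k1"])
    p=cv2.undistortPoints(np.stack([u,v],1).astype(float)[:,None],K,np.array([k,0,0,0.]))[:,0]
    c=np.c_[p*z[:,None],z]
    return (c-np.array(im["t"]))@np.array(im["R"])
E
python3 - <<'E'
from h import *
s=manip.state(); print({k:np.round(v,3).tolist() for k,v in s.items()})
for cam in ["top","scene"]:
    im=read_camera(cam); cv2.imwrite(f"pics/{cam}0.png",im["pixels"])
    for n in ["tin_left","tin_middle","tin_right","change_dish","jar","small_jar"]:
        for d in cut_out(cam,n)[:4]:
            P=cloud(im,d["region"])
            if len(P)<20: continue
            zt=np.percentile(P[:,2],95); T=P[abs(P[:,2]-zt)<.006]
            r=cv2.minAreaRect((T[:,:2]*1000).astype(np.float32))
            print(cam,n,round(d["p"],2),np.round(d["box"]),"ztop",round(zt,3),"med",np.round(np.median(T,0),3),"rect",np.round(r[0],0),np.round(r[1],0),round(r[2],1))
E
```

```text
{'clock': 0.0, 'joints': [-1.186, 0.537, -0.004, 1.539, 0.003, 1.067, -0.071], 'dq': [-0.001, -0.002, -0.001, 0.0, -0.001, 0.001, -0.002], 'effort': [0.001, -58.343, 1.049, -25.908, 0.012, 0.01, -0.0], 'ee_pos': [0.283, 0.585, 0.241], 'ee_rot': [0.223, 0.975, -0.001, -0.0], 'wrist_force': [0.187, 0.077, -0.87], 'torque': [-0.025, -0.002, -0.031], 'finger_force': 0.0, 'opening': 1.003}
top tin_left 0.62 [166. 143. 220. 192.] ztop 0.064 med [ 0.598 -0.12   0.061] rect [ 598. -120.] [ 60. 129.] 38.1
top tin_middle 0.56 [200. 206. 260. 258.] ztop 0.064 med [ 0.454 -0.203  0.061] rect [ 454. -203.] [ 61. 131.] 36.4
top tin_right 0.66 [254. 236. 309. 297.] ztop 0.064 med [ 0.377 -0.32   0.061] rect [ 377. -321.] [ 61. 132.] 54.6
top change_dish 0.69 [288. 147. 341. 195.] ztop 0.019 med [ 0.6   -0.411  0.017] rect [ 597. -408.] [116. 118.] 1.1
top jar 0.67 [223.  91. 256. 127.] ztop 0.088 med [ 0.743 -0.226  0.085] rect [ 742. -226.] [68. 66.] 89.1
top small_jar 0.75 [269. 104. 301. 141.] ztop 0.088 med [ 0.708 -0.325  0.086] rect [ 708. -326.] [61. 61.] 69.2
scene tin_left 0.88 [216. 141. 272. 177.] ztop 0.061 med [ 0.596 -0.128  0.059] rect [ 597. -123.] [ 63. 129.] 38.2
scene tin_middle 0.98 [176. 171. 235. 215.] ztop 0.061 med [ 0.451 -0.213  0.059] rect [ 452. -208.] [ 63. 131.] 38.6
scene tin_right 0.97 [161. 216. 228. 259.] ztop 0.061 med [ 0.373 -0.328  0.059] rect [ 374. -325.] [ 62. 131.] 53.3
scene tin_right 0.48 [180. 170. 238. 214.] ztop 0.061 med [ 0.451 -0.212  0.059] rect [ 452. -208.] [ 63. 131.] 37.5
scene change_dish 0.89 [281. 210. 332. 250.] ztop 0.017 med [ 0.606 -0.397  0.014] rect [ 596. -409.] [115. 115.] 84.8
scene jar 0.65 [296. 136. 320. 174.] ztop 0.084 med [ 0.736 -0.234  0.083] rect [ 739. -231.] [62. 63.] 23.9
scene small_jar 0.82 [309. 161. 337. 205.] ztop 0.085 med [ 0.704 -0.331  0.083] rect [ 706. -328.] [59. 62.] 4.1
```

```bash
python3 - <<'E'
import cv2
a=cv2.imread("pics/top0.png")[60:330,130:380]; b=cv2.imread("pics/scene0.png")[110:300,110:380]
a=cv2.resize(a,(500,540))[:, :400];b=cv2.resize(b,(400,281)); 
import numpy as np
c=np.zeros((540,800,3),np.uint8);c[:,:400]=a;c[:281,400:]=b;cv2.imwrite("pics/c0.png",c)
E
python3 -c "
from h import *
im=read_camera('top')
for n in ['tin_left','tin_middle','tin_right']:
  P=cloud(im,cut_out('top',n)[0]['region']);T=P[abs(P[:,2]-.061)<.006]
  r=cv2.minAreaRect((T[:,:2]*1000).astype(np.float32));print(np.round(cv2.boxPoints(r)).tolist())
"
```

```text
[[534.0, -87.0], [614.0, -190.0], [663.0, -152.0], [582.0, -49.0]]Traceback (most recent call last):
  File "<string>", line 5, in <module>
    P=cloud(im,cut_out('top',n)[0]['region']);T=P[abs(P[:,2]-.061)<.006]
               ~~~~~~~~~~~~~~~~^^^
IndexError: list index out of range
```

View pics/c0.png

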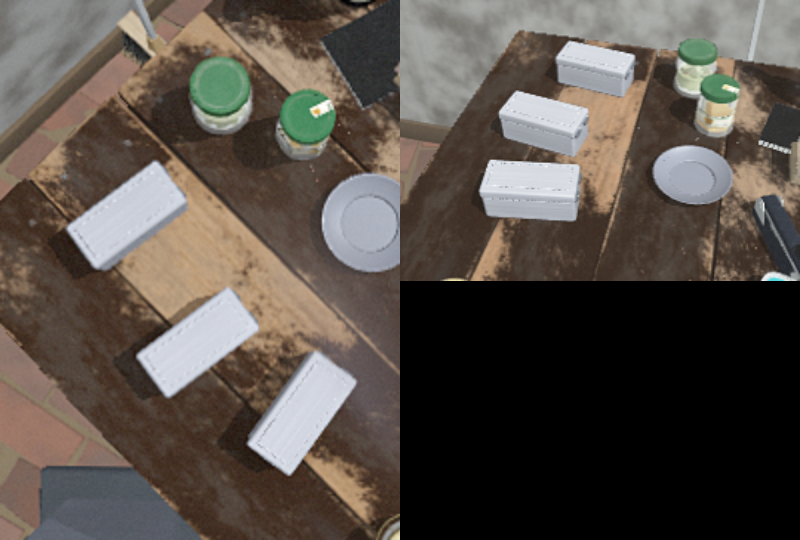

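The picture shows the three tins in a diagonal row: left at crop (127,215), middle at (198,342), right at (302,412). The dish is at (370,222) and the jars are at (221,92) and (305,122). These agree with the network results.

```bash
cat > go.py <<'E'
# go.py x y z(mm, TCP) yaw(deg of tool y): remaining shift & turn in tool axes
import sys, numpy as np
from scipy.spatial.transform import Rotation as Rn
from plant import manip
s=manip.state(); R=Rn.from_quat(s["ee_rot"]); a=[float(v) for v in sys.argv[1:]]
y=np.array([np.cos(np.radians(a[3])),np.sin(np.radians(a[3])),0]); y*= 1 if y@R.as_matrix()[:,1]>0 else -1
z=np.array([0,0,-1.]); G=Rn.from_matrix(np.c_[np.cross(y,z),y,z])
p=np.array(s["ee_pos"])*1000
print("t",round(s["clock"],2),"p",p.round(1),"shift",R.inv().apply(np.array(a[:3])-p).round(1),"turn",(R.inv()*G).as_rotvec(degrees=True).round(1),
 "toolx",R.as_matrix()[:,0].round(3),"j",np.round(s["joints"],2),"tq",np.round(s["torque"],3),"F",np.round(s["wrist_force"],2),"ff",np.round(s["finger_force"],1),"op",round(float(s["opening"])*85.4,1))
E
python3 go.py 597 -121 200 38
```

```text
t 0.85 p [283.2 585.1 242.3] shift [-590.1 -498.8   42.3] turn [ 0.   0.  26.2] toolx [-0.9    0.436 -0.   ] j [-1.19  0.54 -0.    1.54  0.    1.07 -0.07] tq [-0.064 -0.003 -0.003] F [ 0.86  0.43 -0.28] ff 0.0 op 85.6
```

```bash
python3 -m crank '[-29,-25,0,0,0,0,-29,-25,0,0,0,0,-29,-25,0,0,0,0,-29,-25,0,0,0,0,-29,-25,0,0,0,0,-29,-25,0,0,0,0,-29,-25,0,0,0,0,-29,-25,0,0,0,0,-29,-25,0,0,0,0,-29,-25,0,0,0,0]' 85; python3 -m crank '[-29,-25,0,0,0,0,-29,-25,0,0,0,0,-29,-25,0,0,0,0,-29,-25,0,0,0,0,-29,-25,0,0,0,0,-29,-25,0,0,0,0,-29,-25,0,0,0,0,-29,-25,0,0,0,0,-29,-25,0,0,0,0,-29,-25,0,0,0,0]' ; python3 go.py 597 -121 200 38
```

```text
clock: 1.85
ee_pos: [0.4358, 0.2323, 0.2426]
ee_rot: [0.223, 0.975, 0.0, 0.0]
wrist_force: [0.6, -0.0, -0.4]
opening: 0.992
finger_force: 0.0
clock: 2.85
ee_pos: [0.588, -0.1191, 0.2424]
ee_rot: [0.223, 0.975, 0.0, 0.0]
wrist_force: [0.7, 0.5, -0.2]
opening: 0.995
finger_force: 0.0
t 2.85 p [ 588.  -119.1  242.4] shift [-8.9  2.2 42.5] turn [ 0.   0.  26.2] toolx [-0.9    0.435 -0.   ] j [-0.07  0.46  0.27  1.69 -0.14  1.01  1.36] tq [ 0.083 -0.002 -0.027] F [ 0.66  0.47 -0.22] ff 0.0 op 85.0
```

```bash
python3 -m crank '[-9,2,20,0,0,6.5,0,0,20,0,0,6.5,0,0,20,0,0,6.5,0,0,20,0,0,6.7,0,0,20,0,0,0]' ; python3 go.py 597 -121 27 38
python3 - <<'E'
from h import *
im=read_camera("scene"); d=cut_out("scene","tin_left")
for e in d[:2]:
    P=cloud(im,e["region"]);T=P[abs(P[:,2]-.06)<.006];r=cv2.minAreaRect((T[:,:2]*1000).astype(np.float32));print(e["p"],r)
E
```

```text
clock: 3.35
ee_pos: [0.5966, -0.1196, 0.1416]
ee_rot: [0.44, 0.898, -0.0, 0.0]
wrist_force: [-0.3, -0.1, -0.4]
opening: 0.994
finger_force: 0.0
t 3.35 p [ 596.6 -119.6  141.6] shift [ -1.3  -0.5 114.6] turn [ 0.   0.  -0.2] toolx [-0.613  0.79  -0.   ] j [-0.12  0.61  0.34  1.75 -0.26  0.83  1.  ] tq [-0.003  0.005  0.038] F [-0.29 -0.13 -0.36] ff 0.0 op 84.9
0.8 ((596.9859619140625, -123.62281799316406), (63.01158142089844, 129.3865509033203), 38.385990142822266)
```

```bash
python3 -m crank '[-1,-0.5,25,0,0,0,0,0,25,0,0,0,0,0,25,0,0,0,0,0,25,0,0,0,0,0,14,0,0,0,0,0,0,0,0,0]' ; python3 -m crank '[0,0,0,0,0,0,0,0,0,0,0,0,0,0,0,0,0,0,0,0,0,0,0,0]' 58; python3 go.py 597 -121 27 38
```

```text
clock: 4.05
ee_pos: [0.5958, -0.1207, 0.0274]
ee_rot: [0.438, 0.899, -0.0, -0.001]
wrist_force: [0.8, -0.4, 0.3]
opening: 0.995
finger_force: 0.0
clock: 4.45
ee_pos: [0.598, -0.1212, 0.0301]
ee_rot: [0.439, 0.899, 0.0, 0.001]
wrist_force: [-0.3, 1.3, 7.0]
opening: 0.695
finger_force: 65.2
t 4.45 p [ 598.  -121.2   30.1] shift [ 0.8 -0.7  3.1] turn [ 0.1  0.1 -0. ] toolx [-0.615  0.788 -0.002] j [-0.07  0.77  0.27  1.77 -0.32  0.64  1.05] tq [-0.076  0.278 -0.004] F [-0.33  1.25  6.99] ff 65.2 op 59.4
```

```bash
python3 -m crank '[0,0,0,0,0,0,0,0,0,0,0,0,0,0,0,0,0,0]' 59.2; python3 -m crank '[0,0,0,0,0,0,0,0,0,0,0,0]' 59.6;  python3 go.py 597 -121 27 38
```

```text
clock: 4.75
ee_pos: [0.598, -0.1212, 0.0301]
ee_rot: [0.439, 0.899, 0.0, 0.001]
wrist_force: [-0.3, -0.1, 6.6]
opening: 0.698
finger_force: 62.9
clock: 4.95
ee_pos: [0.598, -0.1212, 0.03]
ee_rot: [0.439, 0.899, 0.0, 0.001]
wrist_force: [0.3, 0.1, 7.5]
opening: 0.7
finger_force: 32.1
t 4.95 p [ 598.  -121.2   30. ] shift [ 0.8 -0.7  3. ] turn [ 0.1  0.1 -0. ] toolx [-0.615  0.788 -0.002] j [-0.07  0.77  0.27  1.77 -0.32  0.64  1.05] tq [-0.053  0.141 -0.018] F [0.25 0.12 7.52] ff 32.1 op 59.8
```

A 59.6 mm opening gives about 32 N, which is in the band. Now I lift.

```bash
python3 -m crank '[0,0,-12,0,0,0,0,0,-20,0,0,0,0,0,-25,0,0,0,0,0,-25,0,0,0,0,0,-25,0,0,0,0,0,-20,0,0,0,0,0,-6,0,0,0,0,0,0,0,0,0]'; python3 go.py 597 -121 27 38;python3 - <<'E'
from h import *
im=read_camera("scene"); cv2.imwrite("pics/lift.png",cv2.resize(im["pixels"][80:280,130:380],(750,600)))
E
```

```text
clock: 5.75
ee_pos: [0.597, -0.1209, 0.1623]
ee_rot: [0.439, 0.899, 0.0, 0.001]
wrist_force: [0.3, -0.2, -2.6]
opening: 0.704
finger_force: 31.4
t 5.75 p [ 597.  -120.9  162.3] shift [  0.   -0.3 135.3] turn [ 0.1  0.1 -0. ] toolx [-0.615  0.788 -0.001] j [-0.13  0.58  0.35  1.73 -0.25  0.87  1.  ] tq [-0.009  0.028  0.031] F [ 0.34 -0.17 -2.57] ff 31.4 op 60.1
```

View pics/lift.png

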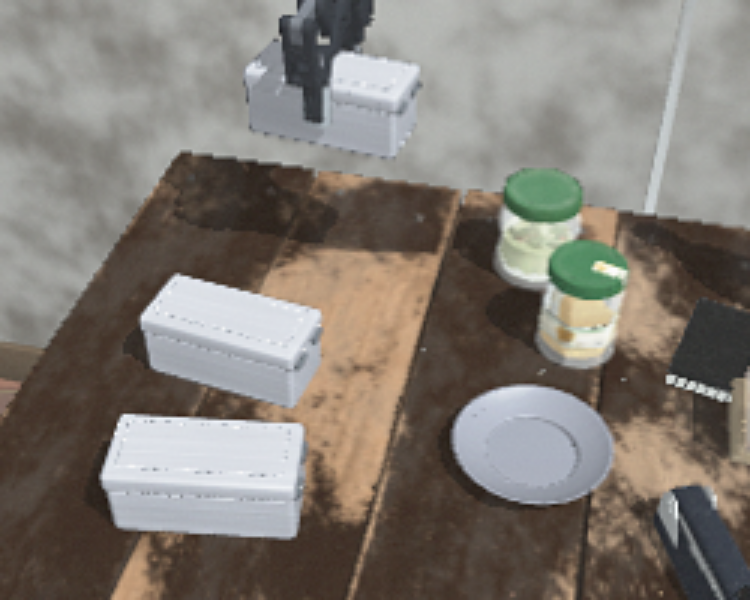

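```bash
python3 -m crank '[20,0,0,0,0,0,-40,0,0,0,0,0,40,0,0,0,0,0,-40,0,0,0,0,0,40,0,0,0,0,0,-40,0,0,0,0,0,40,0,0,0,0,0,-40,0,0,0,0,0,20,0,0,0,0,0,0,0,0,0,0,0]'; python3 go.py 597 -121 162 38; python3 -m crank '[0,0,0,0,0,0,0,0,0,0,0,0]'; python3 go.py 597 -121 162 38
```

```text
clock: 6.8
ee_pos: [0.5946, -0.1194, 0.1592]
ee_rot: [0.438, 0.899, -0.0, -0.002]
wrist_force: [0.8, 1.5, -1.8]
opening: 0.697
finger_force: 31.4
t 6.8 p [ 594.6 -119.4  159.2] shift [-2.7  0.8 -2.8] turn [-0.2 -0.2  0. ] toolx [-0.616  0.788  0.004] j [-0.13  0.58  0.35  1.74 -0.25  0.87  1.  ] tq [ 0.04  -0.004  0.019] F [ 0.78  1.51 -1.79] ff 31.4 op 59.5
clock: 7.0
ee_pos: [0.5967, -0.121, 0.161]
ee_rot: [0.438, 0.899, -0.0, -0.0]
wrist_force: [0.5, -0.4, -1.2]
opening: 0.701
finger_force: 31.4
t 7.0 p [ 596.7 -121.   161. ] shift [-0.2  0.2 -1. ] turn [-0. -0. -0.] toolx [-0.616  0.788  0.   ] j [-0.13  0.58  0.35  1.73 -0.25  0.87  1.  ] tq [-0.042  0.054 -0.01 ] F [ 0.47 -0.4  -1.24] ff 31.4 op 59.8
```

```bash
cat > tq.py <<'E'
import numpy as np
from scipy.spatial.transform import Rotation as Rn
from plant import manip, read_camera
L=[]
for i in range(8):
    read_camera("scene"); s=manip.state(); L.append(Rn.from_quat(s["ee_rot"]).inv().apply(np.array([s["torque"],s["wrist_force"]])).ravel())
L=np.array(L); print("tool torque",L[:,:3].mean(0).round(4),"se",(L[:,:3].std(0)/8**.5).round(4),"Fz",L[:,5].mean().round(2),"t",round(s["clock"],2),"ff",round(float(s["finger_force"]),1))
E
python3 -m crank '[20,0,0,0,0,0,20,0,0,0,0,0,-40,0,0,0,0,0,-40,0,0,0,0,0,40,0,0,0,0,0,40,0,0,0,0,0,-40,0,0,0,0,0,-40,0,0,0,0,0,40,0,0,0,0,0,40,0,0,0,0,0]'|grep pos
python3 -m crank '[-40,0,0,0,0,0,-40,0,0,0,0,0,20,0,0,0,0,0,20,0,0,0,0,0,0,0,0,0,0,0,0,0,0,0,8,0,0,0,0,0,4,0,0,0,0,0,0,0,0,0,0,0,0,0,0,0,0,0,0,0]' |grep -e pos -e rot
python3 -m crank '[0,0,0,0,-6,0,0,0,0,0,-6,0,0,0,0,0,0,0,0,0,0,0,0,0]'|grep -e pos -e rot
python3 tq.py
python3 -m crank '[0,0,0,0,-8,0,0,0,0,0,-4,0,0,0,0,0,0,0,0,0,0,0,0,0,0,0,0,0,0,0,0,0,0,0,6,0,0,0,0,0,6,0,0,0,0,0,0,0,0,0,0,0,0,0]'|grep -e pos -e rot
python3 tq.py; python3 go.py 597 -121 30 38
```

```text
ee_pos: [0.5726, -0.0917, 0.1609]
ee_pos: [0.5966, -0.1201, 0.1613]
ee_rot: [0.436, 0.894, 0.046, -0.094]
ee_pos: [0.5965, -0.1195, 0.1618]
ee_rot: [0.438, 0.899, 0.001, -0.001]
tool torque [-0.0002 -0.026   0.002 ] se [0.0088 0.0136 0.0096] Fz 1.66 t 9.8 ff 31.4
ee_pos: [0.5968, -0.1226, 0.1611]
ee_rot: [0.44, 0.898, -0.0, 0.001]
tool torque [-0.0013  0.0301  0.0062] se [0.0092 0.0168 0.0072] Fz 1.59 t 11.1 ff 31.3
t 11.1 p [ 596.6 -120.2  161.3] shift [ -0.9  -0.2 131.3] turn [-0.  0.  0.] toolx [-0.616  0.788 -0.   ] j [-0.13  0.58  0.35  1.73 -0.25  0.87  1.  ] tq [ 0.061  0.047 -0.033] F [ 0.32 -0.2  -1.81] ff 31.3 op 59.9
```

```bash
python3 tq.py;python3 tq.py
python3 -m crank '[0,0,0,0,8,0,0,0,0,0,4,0,0,0,0,0,0,0,0,0,0,0,0,0,0,0,0,0,-6,0,0,0,0,0,-6,0,0,0,0,0,0,0,0,0,0,0,0,0,0,0,0,0,0,0]'|grep -e pos -e rot
python3 tq.py;python3 tq.py; python3 go.py 597 -121 30 38
```

```text
tool torque [-0.007   0.0014  0.0131] se [0.012  0.0109 0.0158] Fz 1.57 t 11.5 ff 31.3
tool torque [0.0079 0.0047 0.0045] se [0.0123 0.009  0.0071] Fz 1.47 t 11.9 ff 31.3
ee_pos: [0.5969, -0.1213, 0.1616]
ee_rot: [0.439, 0.899, 0.0, -0.0]
tool torque [ 0.0067 -0.0057 -0.0027] se [0.0075 0.0073 0.0109] Fz 1.55 t 13.2 ff 31.4
tool torque [ 0.0079 -0.0063 -0.0024] se [0.0077 0.0091 0.0139] Fz 1.42 t 13.6 ff 31.4
t 13.6 p [ 596.6 -120.9  161.3] shift [ -0.3   0.2 131.3] turn [ 0.  0. -0.] toolx [-0.615  0.788 -0.   ] j [-0.13  0.58  0.35  1.73 -0.25  0.87  1.  ] tq [-0.006 -0.05  -0.026] F [-0.57 -0.53 -1.68] ff 31.4 op 59.8
```

No disc shift in the left tin (0.009 ± 0.013 N m, against 0.07 expected). I set it back.

```bash
python3 -m crank '[0,0,25,0,0,0,0,0,25,0,0,0,0,0,25,0,0,0,0,0,25,0,0,0,0,0,16,0,0,0,0,0,10,0,0,0,0,0,4,0,0,0,0,0,0,0,0,0]'; python3 go.py 597 -121 30 38
```

```text
clock: 14.4
ee_pos: [0.5969, -0.121, 0.0315]
ee_rot: [0.439, 0.899, 0.0, 0.0]
wrist_force: [0.3, 0.0, -0.7]
opening: 0.704
finger_force: 31.4
t 14.4 p [ 596.9 -121.    31.5] shift [-0.1  0.1  1.5] turn [ 0.  0. -0.] toolx [-0.615  0.788 -0.   ] j [-0.07  0.77  0.27  1.77 -0.32  0.64  1.05] tq [-0.003 -0.042  0.005] F [ 0.33  0.01 -0.7 ] ff 31.4 op 60.1
```

```bash
python3 -m crank '[0,0,1,0,0,0,0,0,0,0,0,0]'; python3 -m crank '[0,0,0,0,0,0,0,0,0,0,0,0,0,0,0,0,0,0,0,0,0,0,0,0,0,0,-25,0,0,0,0,0,-30,0,0,0,0,0,-30,0,0,0,0,0,-20,0,0,0]' 85
python3 - <<'E'
from h import *
im=read_camera("scene")
for n in ["tin_left","tin_middle"]:
  for e in cut_out("scene",n)[:2]:
    P=cloud(im,e["region"]);T=P[abs(P[:,2]-.06)<.006];r=cv2.minAreaRect((T[:,:2]*1000).astype(np.float32));print(n,e["p"],r,len(T),len(P))
E
python3 go.py 453 -205 135 37
```

```text
clock: 14.6
ee_pos: [0.5973, -0.121, 0.0311]
ee_rot: [0.439, 0.899, 0.0, 0.001]
wrist_force: [-0.4, -0.8, -1.0]
opening: 0.699
finger_force: 31.4
clock: 15.4
ee_pos: [0.5974, -0.1212, 0.1375]
ee_rot: [0.439, 0.899, 0.0, 0.001]
wrist_force: [0.8, -0.8, -0.6]
opening: 0.997
finger_force: 0.0
tin_left 0.68 ((594.5928955078125, -124.26154327392578), (59.85280227661133, 130.94940185546875), 38.77802658081055) 663 1389
tin_middle 0.77 ((452.97344970703125, -207.51358032226562), (63.64835739135742, 130.75146484375), 37.51164245605469) 988 1945
tin_middle 0.54 ((695.595947265625, -340.3062438964844), (30.054443359375, 61.828346252441406), 51.7069206237793) 118 967
t 15.55 p [ 597.6 -121.   136.6] shift [  22.8 -165.6    1.2] turn [0.1 0.1 1. ] toolx [-0.615  0.788 -0.002] j [-0.12  0.62  0.34  1.75 -0.27  0.82  1.01] tq [-0.038 -0.013 -0.004] F [-0.13 -0.2   0.5 ] ff 0.0 op 84.6
```

```bash
python3 -m crank '[4,-27,0,0,0,0,4,-28,0,0,0,1,4,-28,0,0,0,0,4,-28,0,0,0,0,4,-28,0,0,0,0,3,-27,0,0,0,0,0,0,0,0,0,0]'; python3 go.py 453 -205 29 37
```

```text
clock: 16.25
ee_pos: [0.4461, -0.2051, 0.134]
ee_rot: [0.449, 0.894, -0.001, -0.002]
wrist_force: [-0.3, -0.0, -0.2]
opening: 0.997
finger_force: 0.0
t 16.25 p [ 446.1 -205.1  134. ] shift [ -4.4   5.9 105. ] turn [-0.2 -0.2 -0.3] toolx [-0.597  0.802  0.003] j [ 0.05  0.45  0.36  2.05 -0.25  0.68  1.21] tq [-0.029 -0.021 -0.017] F [-0.27 -0.02 -0.22] ff 0.0 op 85.1
```

```bash
python3 -m crank '[0,0,25,0,0,0,0,0,25,0,0,0,0,0,25,0,0,0,0,0,20,0,0,0,0,0,12,0,0,0,0,0,0,0,0,0]'; python3 go.py 453 -205 29 37;  python3 -m crank '[0,0,0,0,0,0,0,0,0,0,0,0,0,0,0,0,0,0,0,0,0,0,0,0]' 59.6;python3 go.py 453 -205 29 37
```

```text
clock: 16.85
ee_pos: [0.4496, -0.2024, 0.0265]
ee_rot: [0.446, 0.895, -0.0, -0.002]
wrist_force: [-0.3, 0.1, 0.4]
opening: 0.998
finger_force: 0.0
t 16.85 p [ 449.6 -202.4   26.5] shift [-4.1  1.2 -2.5] turn [-0.1 -0.2 -0. ] toolx [-0.602  0.799  0.003] j [ 0.13  0.65  0.25  2.07 -0.35  0.46  1.3 ] tq [-0.043  0.021 -0.009] F [-0.27  0.14  0.4 ] ff 0.0 op 85.3
clock: 17.25
ee_pos: [0.4514, -0.2034, 0.0291]
ee_rot: [0.446, 0.895, 0.0, 0.001]
wrist_force: [0.1, 0.3, 5.6]
opening: 0.698
finger_force: 16.5
t 17.25 p [ 451.4 -203.4   29.1] shift [-2.2  0.3  0.1] turn [ 0.1  0.1 -0. ] toolx [-0.602  0.799 -0.001] j [ 0.13  0.65  0.25  2.07 -0.35  0.46  1.3 ] tq [-0.017  0.109  0.036] F [0.13 0.35 5.61] ff 16.5 op 59.6
```

```bash
python3 -m crank '[0,0,0,0,0,0,0,0,0,0,0,0]' 59.4;  python3 go.py 453 -205 29 37
```

```text
clock: 17.45
ee_pos: [0.4514, -0.2034, 0.0292]
ee_rot: [0.446, 0.895, 0.0, 0.001]
wrist_force: [0.4, -0.4, 6.3]
opening: 0.699
finger_force: 22.3
t 17.45 p [ 451.4 -203.4   29.2] shift [-2.2  0.3  0.2] turn [ 0.1  0.1 -0. ] toolx [-0.602  0.799 -0.001] j [ 0.13  0.65  0.25  2.07 -0.35  0.46  1.3 ] tq [0.012 0.226 0.038] F [ 0.42 -0.45  6.3 ] ff 22.3 op 59.7
```

```bash
python3 -m crank '[0,0,0,0,0,0,0,0,0,0,0,0]' 59.1; python3 -m crank '[0,0,-12,0,0,0,0,0,-20,0,0,0,0,0,-25,0,0,0,0,0,-25,0,0,0,0,0,-25,0,0,0,0,0,-20,0,0,0,0,0,-6,0,0,0,0,0,0,0,0,0]'; python3 go.py 453 -205 162 37
```

```text
clock: 17.65
ee_pos: [0.4514, -0.2034, 0.0292]
ee_rot: [0.446, 0.895, 0.0, 0.001]
wrist_force: [-0.6, 1.2, 6.9]
opening: 0.7
finger_force: 33.3
clock: 18.45
ee_pos: [0.4508, -0.2031, 0.162]
ee_rot: [0.446, 0.895, 0.0, 0.001]
wrist_force: [0.7, -0.5, -3.3]
opening: 0.695
finger_force: 34.6
t 18.45 p [ 450.8 -203.1  162. ] shift [-2.8  0.6  0. ] turn [ 0.1  0.1 -0. ] toolx [-0.602  0.799 -0.001] j [ 0.02  0.41  0.39  2.03 -0.22  0.74  1.19] tq [0.009 0.035 0.044] F [ 0.69 -0.48 -3.34] ff 34.6 op 59.3
```

```bash
python3 -m crank '[20,0,0,0,0,0,-40,0,0,0,0,0,40,0,0,0,0,0,-40,0,0,0,0,0,40,0,0,0,0,0,-40,0,0,0,0,0,40,0,0,0,0,0,-40,0,0,0,0,0,20,0,0,0,0,0,0,0,0,0,0,0]'|grep pos; python3 -m crank '[20,0,0,0,0,0,20,0,0,0,0,0,-40,0,0,0,0,0,-40,0,0,0,0,0,40,0,0,0,0,0,40,0,0,0,0,0,-40,0,0,0,0,0,-40,0,0,0,0,0,40,0,0,0,0,0,40,0,0,0,0,0]'|grep pos
python3 -m crank '[-40,0,0,0,0,0,-40,0,0,0,0,0,20,0,0,0,0,0,20,0,0,0,0,0,0,0,0,0,0,0,0,0,0,0,8,0,0,0,0,0,4,0,0,0,0,0,0,0,0,0,0,0,0,0,0,0,0,0,0,0]' |grep -e pos -e rot
python3 -m crank '[0,0,0,0,-6,0,0,0,0,0,-6,0,0,0,0,0,0,0,0,0,0,0,0,0,0,0,0,0,0,0]'|grep -e pos -e rot
python3 tq.py;python3 tq.py
python3 -m crank '[0,0,0,0,-8,0,0,0,0,0,-4,0,0,0,0,0,0,0,0,0,0,0,0,0,0,0,0,0,0,0,0,0,0,0,6,0,0,0,0,0,6,0,0,0,0,0,0,0,0,0,0,0,0,0,0,0,0,0,0,0]'|grep -e pos -e rot
python3 tq.py;python3 tq.py; python3 go.py 451.4 -203.4 29 37
```

```text
ee_pos: [0.4483, -0.2016, 0.1594]
ee_pos: [0.4269, -0.1725, 0.1604]
ee_pos: [0.4502, -0.2026, 0.161]
ee_rot: [0.444, 0.89, 0.046, -0.093]
ee_pos: [0.4512, -0.2036, 0.1616]
ee_rot: [0.446, 0.895, 0.0, -0.0]
tool torque [-0.003   0.0002 -0.0144] se [0.0093 0.0148 0.0066] Fz 3.59 t 22.35 ff 34.8
tool torque [0.0039 0.0137 0.0019] se [0.0084 0.0131 0.0135] Fz 3.72 t 22.75 ff 34.8
ee_pos: [0.45, -0.2029, 0.1609]
ee_rot: [0.446, 0.895, -0.0, -0.0]
tool torque [-0.0053 -0.0001  0.0022] se [0.0087 0.0079 0.009 ] Fz 3.57 t 24.15 ff 35.0
tool torque [-0.0001  0.0013 -0.0051] se [0.0078 0.0114 0.009 ] Fz 3.29 t 24.55 ff 35.0
t 24.55 p [ 450.6 -203.3  161.3] shift [ -0.6   0.5 132.3] turn [-0.  0. -0.] toolx [-0.601  0.799 -0.   ] j [ 0.01  0.41  0.4   2.03 -0.23  0.74  1.2 ] tq [-0.006  0.014 -0.021] F [-0.6  -0.36 -2.98] ff 35.0 op 59.6
```

The middle tin shows no shift either. I put it back.

```bash
python3 -m crank '[0,0,25,0,0,0,0,0,25,0,0,0,0,0,25,0,0,0,0,0,25,0,0,0,0,0,16,0,0,0,0,0,10,0,0,0,0,0,5,0,0,0,0,0,0.5,0,0,0,0,0,0,0,0,0]';python3 go.py 451.4 -203.4 29 37;  python3 -m crank '[0,0,0,0,0,0,0,0,0,0,0,0,0,0,0,0,0,0,0,0,0,0,0,0,0,0,-25,0,0,0,0,0,-30,0,0,0,0,0,-30,0,0,0,0,0,-20,0,0,0]' 85
python3 - <<'E'
from h import *
im=read_camera("scene"); cv2.imwrite("pics/m.png",cv2.resize(im["pixels"][80:280,130:380],(750,600)))
for n in ["tin_left","tin_middle","tin_right"]:
  for e in cut_out("scene",n)[:1]:
    P=cloud(im,e["region"]);T=P[abs(P[:,2]-.06)<.006];r=cv2.minAreaRect((T[:,:2]*1000).astype(np.float32));print(n,e["p"],r,len(T),len(P))
E
python3 go.py 376 -322 135 54
```

```text
clock: 25.45
ee_pos: [0.4511, -0.2033, 0.0303]
ee_rot: [0.446, 0.895, 0.0, 0.0]
wrist_force: [0.3, -0.1, -3.4]
opening: 0.698
finger_force: 35.2
t 25.45 p [ 451.1 -203.3   30.3] shift [-0.3  0.2  1.3] turn [ 0.  0. -0.] toolx [-0.601  0.799 -0.001] j [ 0.12  0.65  0.27  2.07 -0.37  0.46  1.31] tq [-0.048  0.053  0.007] F [ 0.32 -0.1  -3.41] ff 35.2 op 59.6
clock: 26.25
ee_pos: [0.4512, -0.2035, 0.1367]
ee_rot: [0.447, 0.895, 0.0, 0.001]
wrist_force: [0.5, -0.4, -0.5]
opening: 0.993
finger_force: 0.0
tin_left 0.7 ((596.3529663085938, -123.4370346069336), (64.68803405761719, 129.09353637695312), 38.40019607543945) 654 1459
tin_middle 0.8 ((453.1442565917969, -207.7006378173828), (64.71060943603516, 131.62106323242188), 37.58530044555664) 985 1856
tin_right 0.62 ((374.18798828125, -325.5438232421875), (62.616607666015625, 130.7813720703125), 53.44020462036133) 1437 2460
t 26.45 p [ 450.7 -203.   134.8] shift [ -50.1 -131.3   -0.3] turn [  0.   0. -17.] toolx [-0.602  0.799 -0.   ] j [ 0.02  0.46  0.38  2.05 -0.27  0.68  1.23] tq [0.022 0.03  0.028] F [0.75 0.72 0.15] ff 0.0 op 85.2
```

```bash
python3 -m crank '[-10,-26,0,0,0,0,-10,-26,0,0,0,0,-10,-26,0,0,0,0,-10,-26,0,0,0,0,-10,-26,0,0,0,0,0,0,0,0,0,-6,0,0,0,0,0,-6,0,0,0,0,0,-5,0,0,0,0,0,0]'; python3 go.py 375 -323 27 54
```

```text
clock: 27.35
ee_pos: [0.376, -0.3209, 0.1336]
ee_rot: [0.309, 0.951, 0.0, -0.001]
wrist_force: [-0.3, -0.2, 0.1]
opening: 0.994
finger_force: 0.0
t 27.35 p [ 376.  -320.9  133.6] shift [ -0.7  -2.4 106.6] turn [ 0.  -0.1  0. ] toolx [-0.809  0.588  0.002] j [ 0.36  0.45  0.32  2.04 -0.22  0.68  1.76] tq [-0.034 -0.016  0.002] F [-0.28 -0.17  0.13] ff 0.0 op 84.9
```

```bash
python3 -m crank '[-0.5,-2,25,0,0,0,0,0,25,0,0,0,0,0,25,0,0,0,0,0,20,0,0,0,0,0,11,0,0,0,0,0,0,0,0,0]'; python3 -m crank '[0,0,0,0,0,0,0,0,0,0,0,0,0,0,0,0,0,0,0,0,0,0,0,0]' 59.3;python3 go.py 375 -323 29 54
```

```text
clock: 27.95
ee_pos: [0.3749, -0.3224, 0.0273]
ee_rot: [0.31, 0.951, 0.0, -0.002]
wrist_force: [-0.4, 0.1, 0.0]
opening: 0.997
finger_force: 0.0
clock: 28.35
ee_pos: [0.3766, -0.3237, 0.0297]
ee_rot: [0.309, 0.951, -0.0, 0.001]
wrist_force: [-1.2, 1.4, 6.7]
opening: 0.701
finger_force: 27.0
t 28.35 p [ 376.6 -323.7   29.7] shift [ 1.7 -0.4  0.7] turn [ 0.   0.1 -0. ] toolx [-0.809  0.588 -0.002] j [ 0.44  0.65  0.23  2.07 -0.31  0.46  1.84] tq [ 0.01   0.21  -0.041] F [-1.24  1.4   6.72] ff 27.0 op 59.9
```

```bash
python3 -m crank '[0,0,0,0,0,0,0,0,0,0,0,0]' 59.1; python3 -m crank '[0,0,-12,0,0,0,0,0,-20,0,0,0,0,0,-25,0,0,0,0,0,-25,0,0,0,0,0,-25,0,0,0,0,0,-20,0,0,0,0,0,-6,0,0,0,0,0,0,0,0,0]'; python3 go.py 376.6 -323.7 162 54
python3 -m crank '[20,0,0,0,0,0,-40,0,0,0,0,0,40,0,0,0,0,0,-40,0,0,0,0,0,40,0,0,0,0,0,-40,0,0,0,0,0,40,0,0,0,0,0,-40,0,0,0,0,0,20,0,0,0,0,0,0,0,0,0,0,0]'|grep pos; python3 -m crank '[20,0,0,0,0,0,20,0,0,0,0,0,-40,0,0,0,0,0,-40,0,0,0,0,0,40,0,0,0,0,0,40,0,0,0,0,0,-40,0,0,0,0,0,-40,0,0,0,0,0,40,0,0,0,0,0,40,0,0,0,0,0]'|grep pos
python3 -m crank '[-40,0,0,0,0,0,-40,0,0,0,0,0,20,0,0,0,0,0,20,0,0,0,0,0,0,0,0,0,0,0,0,0,0,0,8,0,0,0,0,0,4,0,0,0,0,0,0,0,0,0,0,0,0,0,0,0,0,0,0,0]' |grep -e pos -e rot
python3 -m crank '[0,0,0,0,-6,0,0,0,0,0,-6,0,0,0,0,0,0,0,0,0,0,0,0,0,0,0,0,0,0,0]'|grep -e pos -e rot
python3 tq.py;python3 tq.py
python3 -m crank '[0,0,0,0,-8,0,0,0,0,0,-4,0,0,0,0,0,0,0,0,0,0,0,0,0,0,0,0,0,0,0,0,0,0,0,6,0,0,0,0,0,6,0,0,0,0,0,0,0,0,0,0,0,0,0,0,0,0,0,0,0]'|grep -e pos -e rot
python3 tq.py;python3 tq.py; python3 go.py 376.6 -323.7 162 54
```

```text
clock: 28.55
ee_pos: [0.3766, -0.3237, 0.0297]
ee_rot: [0.309, 0.951, -0.0, 0.001]
wrist_force: [0.3, -0.5, 6.8]
opening: 0.702
finger_force: 32.9
clock: 29.35
ee_pos: [0.3764, -0.3233, 0.1625]
ee_rot: [0.309, 0.951, -0.0, 0.001]
wrist_force: [0.6, -0.5, -4.1]
opening: 0.699
finger_force: 34.2
t 29.35 p [ 376.4 -323.3  162.5] shift [-0.4 -0.2  0.6] turn [ 0.   0.1 -0. ] toolx [-0.809  0.588 -0.002] j [ 0.34  0.4   0.35  2.02 -0.2   0.74  1.75] tq [-0.003  0.041 -0.012] F [ 0.57 -0.54 -4.09] ff 34.2 op 59.7
ee_pos: [0.3735, -0.3215, 0.1597]
ee_pos: [0.3453, -0.301, 0.1611]
ee_pos: [0.3756, -0.323, 0.1617]
ee_rot: [0.308, 0.946, 0.032, -0.099]
ee_pos: [0.377, -0.3236, 0.1622]
ee_rot: [0.309, 0.951, 0.0, -0.0]
tool torque [-0.0109  0.0297  0.0035] se [0.0092 0.012  0.0065] Fz 3.37 t 33.25 ff 36.0
tool torque [0.0083 0.017  0.    ] se [0.0074 0.0096 0.0106] Fz 3.17 t 33.65 ff 36.0
ee_pos: [0.3754, -0.3229, 0.1614]
ee_rot: [0.309, 0.951, -0.0, 0.0]
tool torque [-0.0007 -0.0373 -0.012 ] se [0.0122 0.0115 0.0084] Fz 3.22 t 35.05 ff 36.1
tool torque [ 0.0008 -0.0305 -0.0024] se [0.0108 0.009  0.0119] Fz 2.94 t 35.45 ff 36.1
t 35.45 p [ 376.1 -323.3  161.8] shift [-0.7 -0.1 -0.2] turn [-0.  0. -0.] toolx [-0.809  0.588 -0.   ] j [ 0.33  0.41  0.36  2.02 -0.21  0.74  1.76] tq [-0.069  0.017 -0.043] F [-1.11  0.23 -3.44] ff 36.1 op 59.8
```

The right tin holds the disc: its moment goes from +0.023 to −0.034 N m between tilts. I carry it to the dish.

```bash
python3 go.py 597 -408 180 54
```

```text
t 35.45 p [ 376.1 -323.3  161.8] shift [-228.5   61.4  -18.2] turn [-0.  0. -0.] toolx [-0.809  0.588 -0.   ] j [ 0.33  0.41  0.36  2.02 -0.21  0.74  1.76] tq [-0.069  0.017 -0.043] F [-1.11  0.23 -3.44] ff 36.1 op 59.8
```

```bash
python3 -m crank '[-6,2,-6,0,0,0,-12,3,-6,0,0,0,-18,5,-6,0,0,0,-20,5,0,0,0,0,-20,5,0,0,0,0,-20,5,0,0,0,0,-20,5,0,0,0,0,-20,6,0,0,0,0,-20,6,0,0,0,0,-20,6,0,0,0,0]'|grep pos; python3 -m crank '[-20,5,0,0,0,0,-16,4,0,0,0,0,-10,3,0,0,0,0,-6,1,0,0,0,0,0,0,0,0,0,0,0,0,0,0,0,0]'; python3 go.py 597 -408 180 54; python3 -c "
from h import *
im=read_camera('scene'); cv2.imwrite('pics/end.png',cv2.resize(im['pixels'][80:280,130:380],(750,600)))"
```

```text
ee_pos: [0.548, -0.3881, 0.18]
clock: 37.05
ee_pos: [0.5959, -0.408, 0.1797]
ee_rot: [0.309, 0.951, -0.0, -0.0]
wrist_force: [0.2, 0.2, -2.9]
opening: 0.701
finger_force: 36.1
t 37.05 p [ 595.9 -408.   179.7] shift [-0.9  0.7 -0.3] turn [-0. -0. -0.] toolx [-0.809  0.588  0.001] j [ 0.33  0.75  0.34  1.38 -0.26  1.06  1.66] tq [-0.022 -0.002  0.042] F [ 0.17  0.19 -2.86] ff 36.1 op 59.9
```

View pics/end.png

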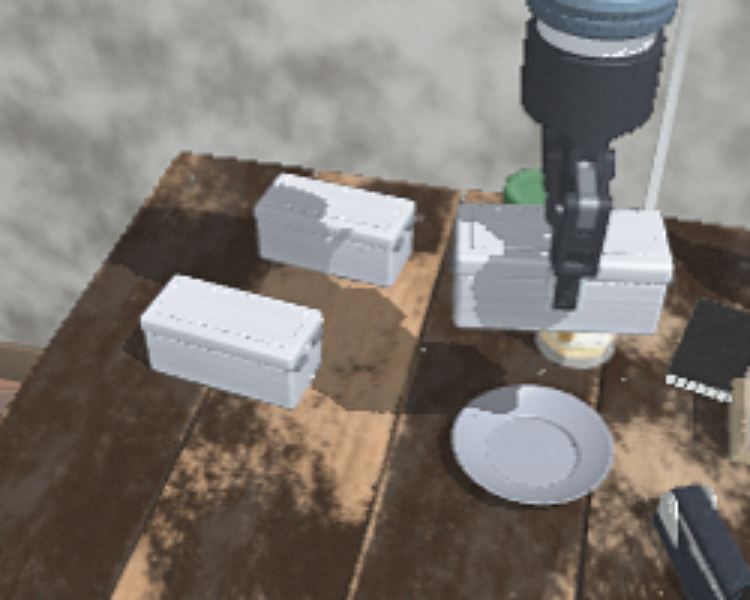

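The tin at (560,268) is held level over the dish (532,445). The left and middle tins stand at (335,230) and (235,340), and the jars are untouched. One depth check before handing in.

```bash
python3 -c "
from h import *
im=read_camera('scene'); m=np.zeros((384,512),bool); m[140:192,278:360]=1
P=cloud(im,m); T=P[(P[:,2]>.205)&(P[:,2]<.216)]
r=cv2.minAreaRect((T[:,:2]*1000).astype(np.float32)); A=np.c_[T[:,:2],np.ones(len(T))]
print(r,len(T),np.linalg.lstsq(A,T[:,2],rcond=None)[0], np.median(T[:,2]))
"
```

```text
((591.082275390625, -412.34100341796875), (76.49254608154297, 128.32667541503906), 51.87596130371094) 1025 [0.02015152 0.01462097 0.20277899] 0.20881347143288279
```

Its top is at 0.209 m, so the underside is at about 0.15 m. It is level to about 0.02 rad and centred.

```bash
python3 -c "
from plant import manip; print(manip.hand_in())"
```

```text
the job is handed in; nothing more can be done
None
```

The right tin was the one that rattled: it was handed in held level over the middle of the change dish, its underside about 15 cm above the table, with the left and middle tins standing back in place and the jars untouched.

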